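Roll the photo board flat, set out the pots and take their picture

TASK

Get the pots' catalogue picture done: with the hand roller, press the slats of the white sheet on the photo board flush from end to end with a steady push, without crushing the sheet (do not push them down with the fingers), put the roller back upright in its rest, and stand every pot upright on the sheet in one row along its middle, not touching one another. Then, with the set ready, press the camera release to its first click only, keep it there for a second so that it focuses, and press it fully down and let go. Leave the pots standing as photographed, the roller in its rest, and the bowl and tape where they are.

Things in the scene. Friction and masses are not known exactly. Their poses are not given: they have to be found in the camera images.
- board: photo board, fixed on the bench: aluminium frame 144 x 320 mm, 11 mm high, holding a white laminate sheet 120 mm (x) by 296 mm (y) of 8 cross slats. Origin: centre of its underside; x runs across the sheet, y along it, z up. The sheet is rolled along y, the roller's x along the board's x.
- sheet_mid (a point): centre of the sheet's face, 12 mm above the bench: the level of the face once it is flush. Axes as the board's.
- slat1 (a joint): slat 1 of 8 of the sheet, 36 mm along the board's y, full 120 mm width, centred at y = -129.5 mm in the board's frame. Value in m: 0 = standing 4 mm proud, 0.004 = flush (its stop). It sinks under about 6 N on it and stays down (no spring).
- slat2 (a joint): slat 2 of 8 of the sheet, 36 mm along the board's y, full 120 mm width, centred at y = -92.5 mm in the board's frame. Value in m: 0 = standing 4 mm proud, 0.004 = flush (its stop). It sinks under about 6 N on it and stays down (no spring).
- slat3 (a joint): slat 3 of 8 of the sheet, 36 mm along the board's y, full 120 mm width, centred at y = -55.5 mm in the board's frame. Value in m: 0 = standing 4 mm proud, 0.004 = flush (its stop). It sinks under about 6 N on it and stays down (no spring).
- slat4 (a joint): slat 4 of 8 of the sheet, 36 mm along the board's y, full 120 mm width, centred at y = -18.5 mm in the board's frame. Value in m: 0 = standing 4 mm proud, 0.004 = flush (its stop). It sinks under about 6 N on it and stays down (no spring).
- slat5 (a joint): slat 5 of 8 of the sheet, 36 mm along the board's y, full 120 mm width, centred at y = 18.5 mm in the board's frame. Value in m: 0 = standing 4 mm proud, 0.004 = flush (its stop). It sinks under about 6 N on it and stays down (no spring).
- slat6 (a joint): slat 6 of 8 of the sheet, 36 mm along the board's y, full 120 mm width, centred at y = 55.5 mm in the board's frame. Value in m: 0 = standing 4 mm proud, 0.004 = flush (its stop). It sinks under about 6 N on it and stays down (no spring).
- slat7 (a joint): slat 7 of 8 of the sheet, 36 mm along the board's y, full 120 mm width, centred at y = 92.5 mm in the board's frame. Value in m: 0 = standing 4 mm proud, 0.004 = flush (its stop). It sinks under about 6 N on it and stays down (no spring).
- slat8 (a joint): slat 8 of 8 of the sheet, 36 mm along the board's y, full 120 mm width, centred at y = 129.5 mm in the board's frame. Value in m: 0 = standing 4 mm proud, 0.004 = flush (its stop). It sinks under about 6 N on it and stays down (no spring).
- roller_grip (a point): hand roller, 450 g, upright, 100 mm tall: centre of its wooden grip bar (84 mm along its x, 24 mm thick along y, 34 mm high; pinch it across y). Below it a freely turning rubber barrel, 44 mm diameter, 92 mm long along x, lowest line 83 mm below this point; it rolls along its y. Steel cheeks at both ends (124 mm over all, 44 mm wide) with flat feet 71 mm below this point.
- holder_top (a point): roller rest, fixed: two grey blocks 20 mm high, 26 mm (x) by 70 mm (y), a 104 mm gap between them along x. The roller stands with one cheek on each block, barrel hanging in the gap, its x along the rest's x (either way round). This point: middle of the gap at the height of the block tops; the grip bar centre is 71 mm above it when parked.
- pot1_mid (a point): clay succulent pot, unglazed grey-brown, squat, thick-bottomed, upright, 48 mm tall, about 220 g: its centre, 24 mm above its underside. Round body 60 mm diameter from 10 mm height to the rim, foot 55 mm diameter. All pots are alike; z is its axis, up. Some pots may be absent.
- pot2_mid (a point): clay succulent pot, unglazed grey-brown, squat, thick-bottomed, upright, 48 mm tall, about 220 g: its centre, 24 mm above its underside. Round body 60 mm diameter from 10 mm height to the rim, foot 55 mm diameter. All pots are alike; z is its axis, up. Some pots may be absent.
- pot3_mid (a point): clay succulent pot, unglazed grey-brown, squat, thick-bottomed, upright, 48 mm tall, about 220 g: its centre, 24 mm above its underside. Round body 60 mm diameter from 10 mm height to the rim, foot 55 mm diameter. All pots are alike; z is its axis, up. Some pots may be absent.
- pot4_mid (a point): clay succulent pot, unglazed grey-brown, squat, thick-bottomed, upright, 48 mm tall, about 220 g: its centre, 24 mm above its underside. Round body 60 mm diameter from 10 mm height to the rim, foot 55 mm diameter. All pots are alike; z is its axis, up. Some pots may be absent.
- key_top (a point): camera release on a fixed black pedestal 90 x 90 mm, 45 mm high: centre of the top of its grey round key, 40 mm diameter, 67 mm above the bench when free. The key moves straight down in two stages, 5 mm + 4 mm, and springs back.
- focus (a joint): first stage of the release key, m: 0 free, 0.005 at the first click (about 3 N).
- shot (a joint): second stage, m: moves only after the first click; starts at about 6 N, 0.004 fully down at about 9 N.
- bowl: bystander: blue bowl, 100 mm wide, 50 mm high. Origin: centre of its underside.
- tape: bystander: yellow roll of tape, 100 mm wide, 48 mm high. Origin: centre of its underside.

How it is judged:
On the way, in this order (a step that is already met when the one before it is completed fails the run):
1. all slats pressed flush, the roller still on the sheet (value of joint each of slat1, slat2, slat3, slat4, slat5, slat6, slat7, slat8 above 0.003 m and contact force between roller and board above 1 N).
2. all pots upright in a row on the sheet, not touching, and the roller parked in its rest (x of pot1_mid in the frame of board between -0.03 and 0.03 m and y of pot1_mid in the frame of board between -0.124 and 0.124 m and z of pot1_mid in the frame of board between 0.03 and 0.044 m and angle between each of pot1_mid, pot2_mid, pot3_mid, pot4_mid, roller_grip's own z axis and vertical below 0.12 rad and x of pot2_mid in the frame of board between -0.03 and 0.03 m and y of pot2_mid in the frame of board between -0.124 and 0.124 m and z of pot2_mid in the frame of board between 0.03 and 0.044 m and x of pot3_mid in the frame of board between -0.03 and 0.03 m and y of pot3_mid in the frame of board between -0.124 and 0.124 m and z of pot3_mid in the frame of board between 0.03 and 0.044 m and x of pot4_mid in the frame of board between -0.03 and 0.03 m and y of pot4_mid in the frame of board between -0.124 and 0.124 m and z of pot4_mid in the frame of board between 0.03 and 0.044 m and horizontal distance between pot1_mid and pot2_mid above 0.062 m and horizontal distance between each of pot1_mid, pot2_mid and pot3_mid above 0.062 m and horizontal distance between each of pot1_mid, pot2_mid, pot3_mid and pot4_mid above 0.062 m and x of roller_grip in the frame of holder_top between -0.01 and 0.01 m and y of roller_grip in the frame of holder_top between -0.022 and 0.022 m and z of roller_grip in the frame of holder_top between 0.066 and 0.076 m), for 0.2 s.
3. with the set ready, the release held at its first click (all of step 2 and value of joint focus above 0.0035 m and value of joint shot below 0.0012 m), for 0.5 s.
4. with the set ready, the release pressed fully down (all of step 2 and value of joint shot above 0.003 m), for 0.02 s.
At the end, for the whole second after the job is handed in: slats within 1 mm of flush; pots upright (7 deg) on the sheet, axes within 30 mm of its middle line, 24 mm or more from its ends, 62 mm or more apart; roller upright in its rest (within 10 mm across the gap, 22 mm along the blocks); release key let go; bystanders not moved (all of step 2 and value of joint each of slat1, slat2, slat3, slat4, slat5, slat6, slat7, slat8 above 0.003 m and value of joint focus below 0.002 m and value of joint shot below 0.001 m); the robot touches nothing.
It fails at once if the fingers press on the sheet (contact force between the fingers and board above 4 N).
It fails at once if the roller crushes the sheet (contact force between roller and board above 70 N).
It fails at once if a bystander is disturbed (distance of any of bowl, tape from where it was at the start of the episode above 0.025 m).
Of pot1, pot2, pot3, pot4 only 2 to 4 are there at a start; the rules pass over those that are not, and their reading is None.
At some moment in a run one of pot1, pot2, pot3, pot4 may be knocked a few centimetres aside while the robot is not near it.
It also fails if it takes over 210 s, if anything falls off the work surface, if the arm or the gripper's body presses on something with over 40 N, if the wrist force passes 120 N, or if a joint passes its speed limit or range.

ROBOT

A 6-joint arm with a two-finger parallel gripper is mounted at the origin on the work surface. World frame = base frame: x ahead of the robot, y to its left, z up, the work surface at z = 0. Lengths are in m, angles in rad, forces in N, time in s.
With the tool pointing down it reaches from about 0.35 to 0.975 m from the base axis. Payload 4.9 kg.
Tool frame: the origin (TCP) lies at the very end of the fingers, on their centre line; the grasp point (between the pads) lies ctrl.grip_point_offset behind it (ctrl.grip_point_offset is the distance from the TCP to the grasp point, in m); z points along the fingers, y is the direction in which the jaws open and shut (so a half turn about z gives the same grasp; the last joint's range is limited). The gripper opens to 85 mm and grips with 20 to 120 N. Pads are 22 mm wide; open, the fingers measure 114 mm over their backs; the gripper's body (76 mm by 85 mm) begins 54 mm behind the grasp point. The pads swing forward as they close: fully open they stand 13 mm farther back than shut.
Start: joints at [1.037, 0.053, 1.613, -0, 1.476, -0.119], TCP at [0.252, 0.572, 0.231] pointing down, gripper open.
Joint ranges: [-3.01, 3.01], [-1.01, 2.22], [0.06, 2.58], [-1.02, 4.17], [0.09, 2.62], [-3.14, 3.14]. Speed limits (rad/s): [2.57, 2.57, 3.14, 3.14, 3.14, 3.14].

INTERFACE

Orientations are given as a rotation vector (axis times angle).
In Python, from station import ctrl gives the robot as it stands. The module is installed in compiled form; this text tells all that it offers.
- The arm moves only by the shell command python3 -m creep 'ROWS' [FORCE]. ROWS is JSON, a list of rows, each a list of 5 numbers: the closure in counts, from 0 (fully open) to 255 (shut), then the shift along the tool's x, y, z in mm, then the turn about the tool's z in rad. A call has 1 to 12 rows; each row is the pose to reach, as a shift and turn from the pose commanded when the call began, along the tool's axes at that moment; what a row does not reach only later rows make up. A row lasts 1/12 s, in which the tool goes at most 41.7 mm and 7.16 degrees, less where a joint would pass 70% of its speed; a pose out of reach is approached as far as the arm can. A call with a gripper value outside its range is refused whole. The fingers move at their own pace and stop on an object; FORCE is the grip in N (left out, the last holds). Time passes only in rows, so rows that repeat a pose let the fingers close. It gives the time, the measured TCP pose, the force and the opening at its end, in the units of the state.
- ctrl.get_obs(): the state, without advancing time (a new reading comes with each control period).
- ctrl.get_image(name): name is "side" or "top" or "wrist"; returns the picture (480x640x3 uint8, red, green, blue); there is no depth.
- ctrl.calibration(name): a dict with "fx", "fy", "cx", "cy" (pixels), "R" (3x3) and "t" (3): a world point X has camera coordinates R X + t. Camera axes: x right, y down, z forward; pixel columns grow to the right and rows downward; lengths in m; the calibration is good to about 2 mm. A picture is of the moment at which its call begins: read the wrist's pose just before it. calibration takes no time and is no camera call; for the wrist camera it gives the pose at the moment of the call.
- ctrl.finish_job(): hands the job in, once; it reports no verdict.
Trained networks look in the newest picture that a camera, given by its name, has taken for a name from the list of things; names that differ only in an ending like _2 or _b are one class to them, and where a whole thing is asked for, a point or a joint stands for the part that bears it (a point fixed in the world has none). Each returns a list of dicts, best first, with "conf" (0 to 1); they miss things now and then, are a little off and sometimes report something else, mostly with a low value. They report only what shows in the picture. A call takes as long as a camera call.
- ctrl.boxes_of(camera, label): "rect" ([left, top, width, height] in pixels, round what is visible of it).
- ctrl.outline_of(camera, label): "mask" (480x640 bool, what is visible of it) and "rect" ([left, top, width, height] in pixels, round what is visible of it).
The state is a dict: "t": time; "q": joint angles; "dq": joint speeds; "effort": joint torques, N m; "tool_pos": TCP position; "tool_rot": TCP orientation; "contact_force": force on the tool from outside, world axes, zero at the start; "wrist_torque": the same for the moment, N m; "opening": finger opening in m.
Only numpy, scipy, OpenCV 4.12 (cv2) and the standard library are available. Lean on these libraries where they do the work, as an engineer would, in place of code of your own. Each camera call takes 0.05 s, during which the arm holds its last target. There are 200 camera calls.

## Working session

There is one attempt and no reset: what is moved stays moved. The work goes in short steps, Python scripts to look and compute and a shell command to move; the robot and the scene stay as the last step left them, time stands still between calls to the robot, and variables do not carry over. Pictures are saved under pics/ and viewed, about 12 in all and at most 16, crops included, and the job is handed in when it is done.

```bash
mkdir -p pics
cat > h.py <<'E'
import numpy as np,cv2
from station import ctrl
from scipy.spatial.transform import Rotation as Ro
def img(c,name=None):
    im=ctrl.get_image(c)
    if name: cv2.imwrite('pics/'+name+'.png',im[:,:,::-1])
    return im
def back(c,u,v,z,cal=None):
    k=cal or ctrl.calibration(c); R=np.array(k['R']);t=np.array(k['t'])
    d=R.T@np.array([(u-k['cx'])/k['fx'],(v-k['cy'])/k['fy'],1]);o=-R.T@t
    return o+d*(z-o[2])/d[2]
def proj(c,X,cal=None):
    k=cal or ctrl.calibration(c); p=np.array(k['R'])@np.array(X)+np.array(k['t'])
    return np.array([k['fx']*p[0]/p[2]+k['cx'],k['fy']*p[1]/p[2]+k['cy']])
def st():
    o=ctrl.get_obs(); R=Ro.from_rotvec(o['tool_rot']).as_matrix()
    print('t',round(o['t'],2),'pos',np.round(o['tool_pos'],4),'F',np.round(o['contact_force'],1),'op',round(o['opening'],4),'xax',np.round(R[:,0],3),'yax',np.round(R[:,1],3),'zax',np.round(R[:,2],3))
    return o,R
E
python3 - <<'E'
from h import *
st(); print(ctrl.grip_point_offset)
img('top','top0');
for n in ['board','roller_grip','pot1_mid','key_top','bowl','tape']:
    for b in ctrl.boxes_of('top',n): print(n,np.round(b['rect']),round(b['conf'],2))
k=ctrl.calibration('top');print(-np.array(k['R']).T@k['t'],k['R'])
img('side','side0')
E
```

```text
t 0.0 pos [0.2516 0.5715 0.23  ] F [ 0.3 -0.1  0.7] op 0.085 xax [-0.915  0.403  0.   ] yax [ 0.403  0.915 -0.002] zax [-0.001 -0.002 -1.   ]
0.0187
board [266. 250. 143.  88.] 0.84
board [165. 286.  20.  25.] 0.68
roller_grip [466. 259.  32.  65.] 0.62
roller_grip [260. 251. 151.  89.] 0.18
pot1_mid [408. 190.  25.  30.] 0.87
pot1_mid [285. 258.  23.  57.] 0.35
key_top [166. 287.  19.  23.] 0.69
bowl [484. 192.  45.  47.] 0.94
bowl [367. 274.  25.  54.] 0.45
[ 0.38408696 -0.01710059  1.13804689] [[ 0.02446126 -0.99919564 -0.03177605]
 [-0.98318272 -0.01829069 -0.1817063 ]
 [ 0.18097894  0.03568643 -0.98283931]]
```

```bash
python3 -c "
import cv2
a=cv2.imread('pics/top0.png');cv2.imwrite('pics/top0z.png',cv2.resize(a[150:390,120:560],(800,436),interpolation=cv2.INTER_CUBIC))"
```

```text
(no output)
```

View pics/top0z.png

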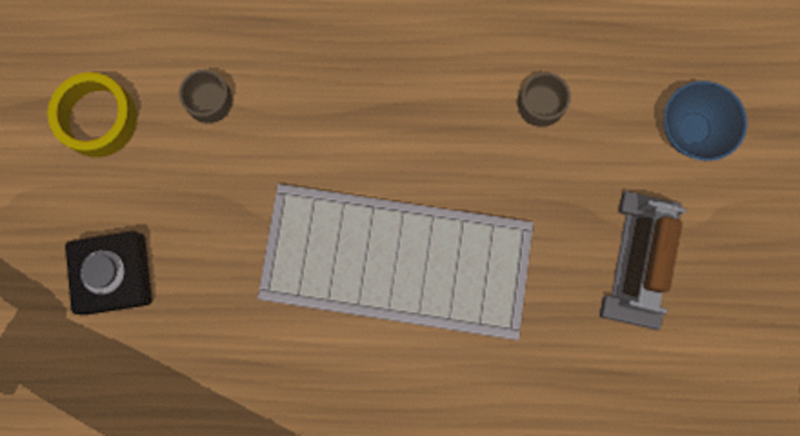

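View pics/side0.png

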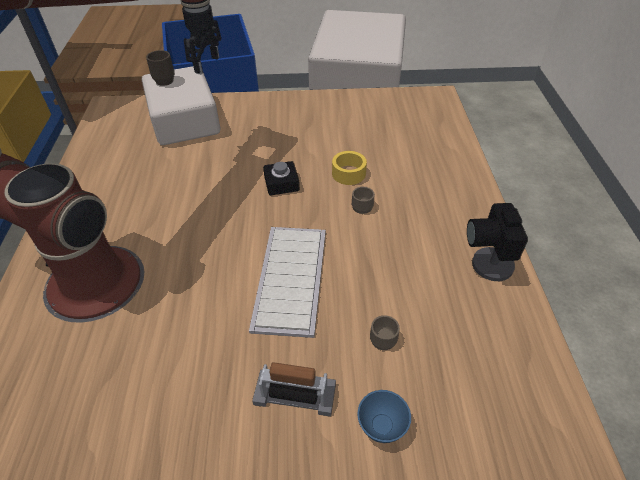

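Run:
```python
from h import *
z=lambda p:(120+p[0]*.55,150+p[1]*.55)
def P(n,p,h): print(n,np.round(back('top',*z(p),h),4))
C=[(278,184),(532,222),(518,338),(259,299)]
W=[back('top',*z(p),.011)[:2] for p in C]
print(np.round(W,4)); print('centre',np.mean(W,0),'sides',[np.linalg.norm(W[i]-W[(i+1)%4]) for i in range(4)])
d=(W[1]-W[0]+W[2]-W[3]);print('long axis ang',np.arctan2(d[1],d[0]))
P('potL rim',(207,95),.048);P('potR rim',(544,98),.048);P('key',(99,271),.067)
P('bowl',(705,120),.05);P('tape',(88,113),.048)
Hs=[(622,191),(680,207),(661,329),(602,315)]
H=[back('top',*z(p),.02)[:2] for p in Hs];print('holder',np.round(H,4),np.mean(H,0))
d=H[3]-H[0]+H[2]-H[1];print('ang',np.arctan2(d[1],d[0]))
P('grip top',(664,255),.108)
for c,n in(('side','pot1_mid'),('side','roller_grip')):
  for b in ctrl.boxes_of(c,n): print(n,np.round(b['rect']),round(b['conf'],2))
for h in (0,.1,.2): print(back('side',160,82,h),back('side',180,135,h))
```

```text
[[ 0.5634  0.1325]
 [ 0.5223 -0.1821]
 [ 0.382  -0.1643]
 [ 0.421   0.1498]]
centre [ 0.47220739 -0.01600393] sides [np.float64(0.3173119441071042), np.float64(0.1414159957839414), np.float64(0.3164889789338995), np.float64(0.14345842612885046)]
long axis ang -1.6975808607993428
potL rim [0.6668 0.22   0.048 ]
potR rim [ 0.6697 -0.1925  0.048 ]
key [0.4473 0.3313 0.067 ]
bowl [ 0.645  -0.3841  0.05  ]
tape [0.6415 0.3662 0.048 ]
holder [[ 0.5615 -0.2904]
 [ 0.5432 -0.3597]
 [ 0.3967 -0.332 ]
 [ 0.4115 -0.2629]] [ 0.47822267 -0.31122287]
ang 2.9575173382633047
grip top [ 0.4766 -0.3132  0.108 ]
pot1_mid [371. 315.  28.  38.] 0.73
roller_grip [260. 362.  68.  48.] 0.87
[-0.00307965  0.93052948  0.        ] [0.11922427 0.59198799 0.        ]
[0.05269927 0.7496807  0.1       ] [0.16191009 0.44738134 0.1       ]
[0.10847819 0.56883192 0.2       ] [0.20459592 0.3027747  0.2       ]
```

View pics/top0.png

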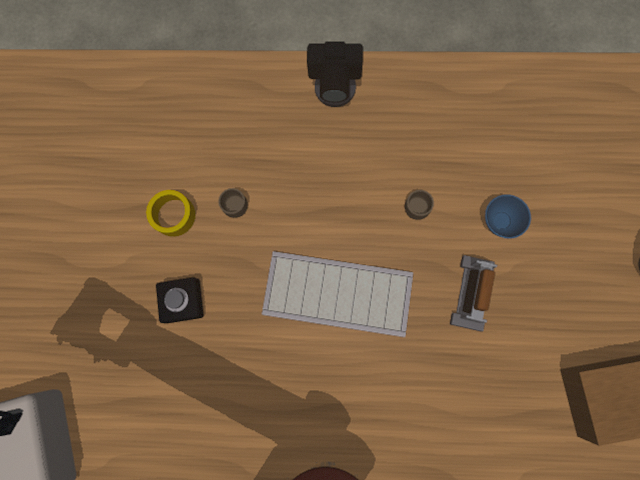

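```bash
python3 -m creep '[[0,-20,-26,0,0],[0,-50,-64,-5,0],[0,-80,-102,-10,0],[0,-110,-140,-20,0],[0,-140,-178,-20,0],[0,-170,-216,-20,0],[0,-195,-248,-20,0],[0,-220,-280,-20,0],[0,-245,-312,-20,0],[0,-265,-337,-20,0],[0,-280,-356,-20,0],[0,-280,-356,-20,0]]' && python3 -m creep '[[0,-20,-26,0,0],[0,-50,-64,0,-0.05],[0,-80,-102,0,-0.1],[0,-110,-140,0,-0.15],[0,-140,-178,0,-0.2],[0,-170,-216,0,-0.23],[0,-195,-248,0,-0.23],[0,-220,-280,0,-0.23],[0,-245,-312,0,-0.23],[0,-270,-345,0,-0.23],[0,-283,-361,0,-0.23],[0,-283,-361,0,-0.23]]'
python3 - <<'E'
from h import *
st();img('wrist','w1')
for b in ctrl.boxes_of('wrist','roller_grip'): print(np.round(b['rect']),b['conf'])
E
```

```text
t: 1.5
tool_pos: [0.3659, 0.1281, 0.2517]
tool_rot: [0.66, 3.069, -0.003]
contact_force: [-0.2, 0.1, -0.4]
opening: 0.0854
t: 2.5
tool_pos: [0.4788, -0.3156, 0.2505]
tool_rot: [-0.296, -3.127, 0.002]
contact_force: [-0.6, 0.8, -0.4]
opening: 0.0856
t 2.5 pos [ 0.4788 -0.3156  0.2505] F [-0.6  0.8 -0.4] op 0.0856 xax [-0.982  0.187  0.   ] yax [ 0.187  0.982 -0.001] zax [-0.001 -0.001 -1.   ]
[291. 127.  64. 165.] 0.92
```

View pics/w1.png

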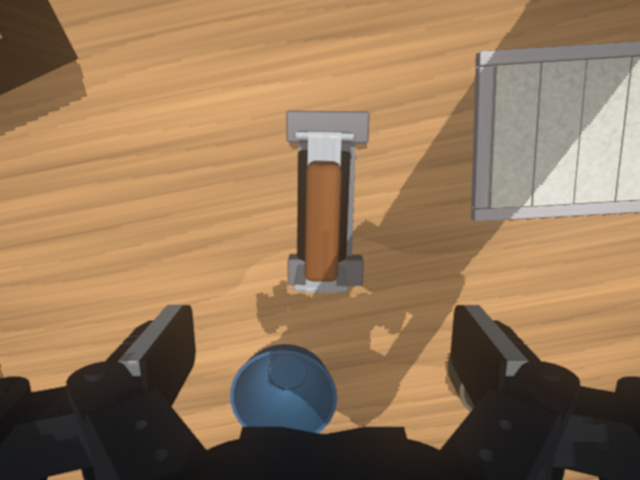

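Run:
```python
from h import *
o,R=st();p=o['tool_pos']
def B(*a):return back('wrist',*a)
g1=(B(309,163,.108)+B(340,163,.108))/2;g2=(B(305,280,.108)+B(339,280,.108))/2
g=(g1+g2)/2;d=g1-g2;print('grip',np.round(g,4),'len',np.linalg.norm(d),'ang',np.arctan2(d[1],d[0]))
U=B(287,111,.02),B(369,111,.02);L=B(288,287,.02),B(363,287,.02)
print('block w',np.linalg.norm(U[0]-U[1]),np.linalg.norm(L[0]-L[1]))
h=(sum(U)+sum(L))/4;d=sum(U)-sum(L);print('hold',np.round(h,4),np.linalg.norm(d)/2,np.arctan2(d[1],d[0]))
print('board edge',B(475,53,.011),B(472,220,.011))
print('shift to grip',np.round(R.T@(g-p)*1000,1),'tool x ang',np.arctan2(R[1,0],R[0,0]))
```

```text
t 2.6 pos [ 0.4785 -0.3123  0.2506] F [ 0.1  0.4 -0. ] op 0.0857 xax [-0.983  0.186  0.001] yax [0.186 0.983 0.001] zax [-0.001  0.001 -1.   ]
grip [ 0.4777 -0.3121  0.108 ] len 0.0819796425110112 ang 2.933899279571898
block w 0.06864409877519753 0.06986773699089195
hold [ 0.48   -0.3092  0.02  ] 0.15703313314784792 2.942812858686661
board edge [ 0.38011575 -0.16533633  0.011     ] [ 0.52111612 -0.18162791  0.011     ]
shift to grip [  0.7  -0.  142.6] tool x ang 2.954562106661295
```

```bash
python3 -m creep '[[0,0,0,25,0.015],[0,0,0,60,0.015],[0,0,0,95,0.015],[0,0,0,125,0.015],[0,0,0,150,0.015],[0,0,0,168,0.015],[0,0,0,178,0.015],[0,0,0,180,0.015],[0,0,0,180,0.015]]' 80 && python3 -m creep '[[255,0,0,0,0],[255,0,0,0,0],[255,0,0,0,0],[255,0,0,0,0],[255,0,0,0,0],[255,0,0,0,0],[255,0,0,0,0],[255,0,0,0,0],[255,0,0,0,0],[255,0,0,0,0]]' 80 && python3 -m creep '[[255,0,0,-5,0],[255,0,0,-15,0],[255,0,0,-30,0],[255,0,0,-50,0],[255,0,0,-70,0],[255,0,0,-80,0],[255,0,0,-80,0],[255,0,0,-80,0]]'
python3 - <<'E'
from h import *
st();img('wrist','w2')
E
```

```text
t: 3.35
tool_pos: [0.4784, -0.31, 0.0715]
tool_rot: [-0.312, -3.126, -0.001]
contact_force: [-0.4, 0.5, -0.1]
opening: 0.0853
t: 4.18
tool_pos: [0.4786, -0.3118, 0.0722]
tool_rot: [0.313, 3.125, -0.002]
contact_force: [-1.6, -1.9, 4.6]
opening: 0.023
t: 4.85
tool_pos: [0.478, -0.3108, 0.151]
tool_rot: [-0.313, -3.126, -0.0]
contact_force: [-0.8, -0.0, -4.4]
opening: 0.0231
t 4.85 pos [ 0.478  -0.3108  0.151 ] F [-0.8 -0.  -4.4] op 0.0231 xax [-0.98   0.198  0.   ] yax [0.198 0.98  0.   ] zax [-0.  0. -1.]
```

View pics/w2.png

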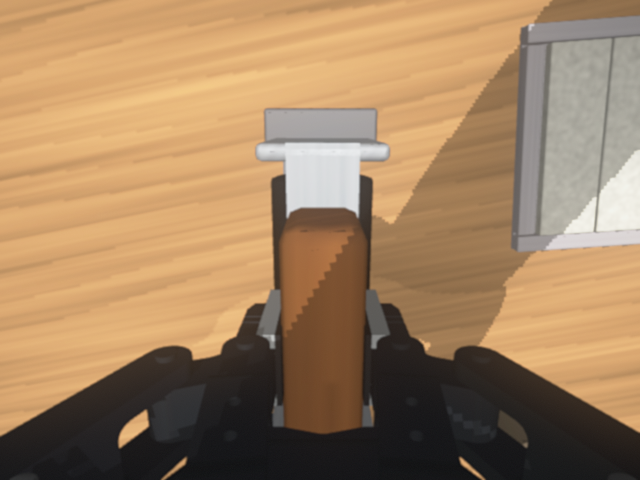

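```bash
python3 -m creep '[[255,5,14,0,0],[255,13,37,0,0],[255,23,65,0,-0.03],[255,33,95,0,-0.05],[255,43,123,5,-0.075],[255,50,143,15,-0.075],[255,54,153,30,-0.075],[255,55,157,45,-0.075],[255,55,157,56,-0.075],[255,55,157,62,-0.075],[255,55,157,62,-0.075],[255,55,157,62,-0.075]]'
python3 - <<'E'
from h import *
o,R=st()
c=np.array([.4715,-.0152]);L=np.array([.1245,.9922]);d=np.array(o['tool_pos'])[:2]-c
print('along',d@L,'across',d@[L[1],-L[0]],'ang',np.arctan2(R[1,0],R[0,0]))
img('side','s2');cv2.imwrite('pics/s2c.png',cv2.resize(cv2.imread('pics/s2.png')[200:420,200:420],(600,600)))
E
```

```text
t: 5.9
tool_pos: [0.4552, -0.1466, 0.0889]
tool_rot: [-0.197, -3.134, -0.001]
contact_force: [0.4, -0.7, -3.4]
opening: 0.0229
t 5.9 pos [ 0.4552 -0.1466  0.0889] F [ 0.4 -0.7 -3.4] op 0.0229 xax [-0.992  0.125  0.001] yax [0.125 0.992 0.   ] zax [-0.001  0.    -1.   ]
along -0.13235774555027588 across 0.0001939587534702986 ang 3.01616943527521
```

View pics/s2c.png

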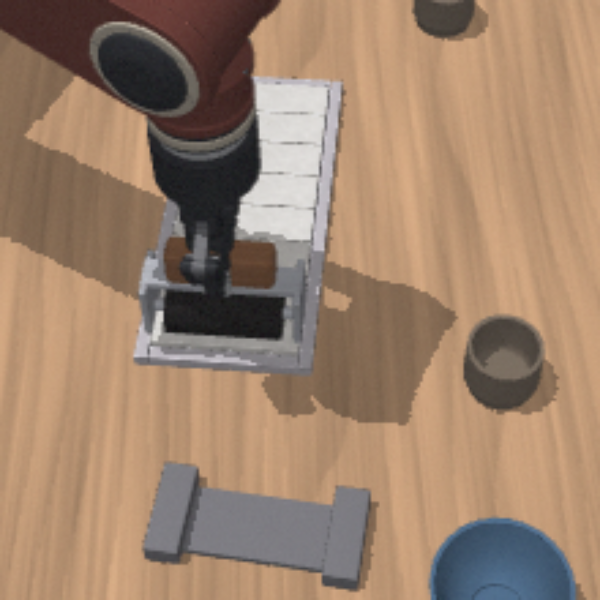

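The roller hangs level and centred over slat 1. I'll press down gently now to find the force.

```bash
python3 -m creep '[[255,0,0,3,0],[255,0,0,6,0],[255,0,0,8,0],[255,0,0,10,0],[255,0,0,10,0],[255,0,0,10,0]]' && python3 -m creep '[[255,0,0,1,0],[255,0,0,2,0],[255,0,0,3,0],[255,0,0,3,0],[255,0,0,3,0]]' && python3 -m creep '[[255,0,0,1,0],[255,0,0,2,0],[255,0,0,2,0],[255,0,0,2,0]]'
```

```text
t: 6.45
tool_pos: [0.4554, -0.1463, 0.0793]
tool_rot: [0.196, 3.135, 0.0]
contact_force: [0.3, -0.4, -4.3]
opening: 0.0231
t: 6.87
tool_pos: [0.4555, -0.1464, 0.0766]
tool_rot: [0.196, 3.135, -0.0]
contact_force: [-2.2, -0.1, 0.7]
opening: 0.0232
t: 7.2
tool_pos: [0.4557, -0.1468, 0.076]
tool_rot: [-0.196, -3.135, 0.001]
contact_force: [-6.3, 0.6, 9.1]
opening: 0.0226
```

```bash
python3 -m creep '[[255,0,0,1,0],[255,0,0,1.5,0],[255,0,0,1.5,0],[255,0,0,1.5,0]]' && python3 -m creep '[[255,0,2,0,0],[255,0,5,0,0],[255,0,9,0,0],[255,0,13,0,0],[255,0,17,0,0],[255,0,21,0,0],[255,0,25,0,0],[255,0,29,0,0],[255,0,33,0,0],[255,0,36,0,0],[255,0,38,0,0],[255,0,38,0,0]]'
```

```text
t: 7.53
tool_pos: [0.4559, -0.1472, 0.0759]
tool_rot: [-0.195, -3.135, 0.002]
contact_force: [-10.3, 1.4, 17.3]
opening: 0.0236
t: 8.53
tool_pos: [0.4612, -0.109, 0.0759]
tool_rot: [0.196, 3.135, -0.002]
contact_force: [-9.0, 0.9, 16.0]
opening: 0.0233
```

```bash
python3 -m creep '[[255,0,2,0,0],[255,0,6,0,0],[255,0,11,0,0],[255,0,16,0,0],[255,0,21,0,0],[255,0,26,0,0],[255,0,31,0,0],[255,0,36,0,0],[255,0,41,0,0],[255,0,46,0,0],[255,0,51,0,0],[255,0,55,0,0]]' && python3 -m creep '[[255,0,5,0,0],[255,0,10,0,0],[255,0,15,0,0],[255,0,20,0,0],[255,0,25,0,0],[255,0,30,0,0],[255,0,35,0,0],[255,0,40,0,0],[255,0,45,0,0],[255,0,50,0,0],[255,0,54,0,0],[255,0,57,0,0]]'
```

```text
t: 9.53
tool_pos: [0.4686, -0.0549, 0.0759]
tool_rot: [0.196, 3.133, -0.004]
contact_force: [-7.1, -1.2, 14.3]
opening: 0.0234
t: 10.53
tool_pos: [0.4761, 0.0027, 0.0759]
tool_rot: [0.196, 3.132, -0.0]
contact_force: [-4.7, -0.9, 13.9]
opening: 0.0231
```

```bash
python3 -m creep '[[255,0,5,0.5,0],[255,0,10,0.5,0],[255,0,15,0.5,0],[255,0,20,0.5,0],[255,0,25,0.5,0],[255,0,30,0.5,0],[255,0,35,0.5,0],[255,0,40,0.5,0],[255,0,45,0.5,0],[255,0,50,0.5,0],[255,0,55,0.5,0],[255,0,60,0.5,0]]' && python3 -m creep '[[255,0,5,0,0],[255,0,10,0,0],[255,0,15,0,0],[255,0,20,0,0],[255,0,25,0,0],[255,0,30,0,0],[255,0,35,0,0],[255,0,40,0,0],[255,0,45,0,0],[255,0,50,0,0],[255,0,54,0,0],[255,0,54,0,0]]'
python3 - <<'E'
from h import *
st();img('side','s3');cv2.imwrite('pics/s3c.png',cv2.resize(cv2.imread('pics/s3.png')[160:400,220:460],(600,600)))
E
```

```text
t: 11.53
tool_pos: [0.484, 0.0623, 0.0759]
tool_rot: [0.196, 3.131, 0.001]
contact_force: [-4.7, -0.3, 13.9]
opening: 0.0233
t: 12.53
tool_pos: [0.491, 0.117, 0.0759]
tool_rot: [0.195, 3.13, 0.004]
contact_force: [-3.3, -0.1, 12.8]
opening: 0.0231
t 12.53 pos [0.491  0.117  0.0759] F [-3.3 -0.1 12.8] op 0.0231 xax [-0.992  0.124 -0.005] yax [0.124 0.992 0.003] zax [ 0.005  0.002 -1.   ]
```

View pics/s3c.png

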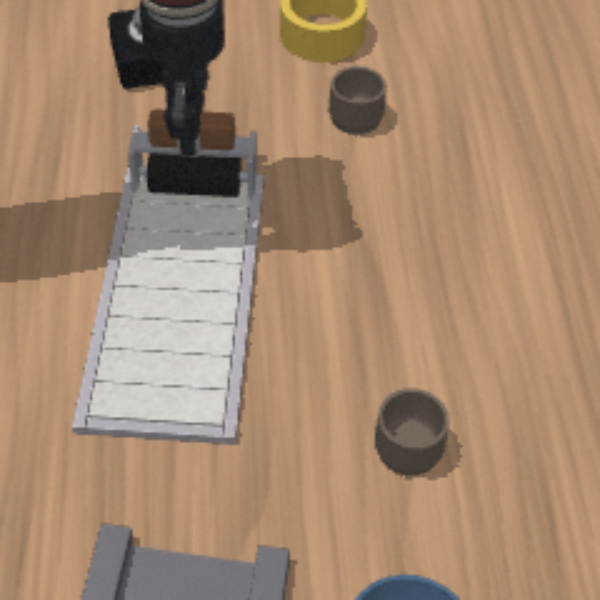

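```bash
python3 -m creep '[[255,0,0,-5,0],[255,0,0,-20,0],[255,0,0,-40,0],[255,0,0,-60,0],[255,-1,-10,-75,0],[255,-3,-30,-80,0],[255,-6,-60,-80,0],[255,-9,-95,-80,0],[255,-12,-130,-80,0],[255,-15,-160,-80,0],[255,-18,-190,-80,0],[255,-20,-210,-80,0]]' && python3 -m creep '[[255,-3,-30,0,0],[255,-6,-60,0,0.02],[255,-9,-95,0,0.04],[255,-12,-130,0,0.06],[255,-15,-160,0,0.075],[255,-18,-190,0,0.075],[255,-20,-208,0,0.075],[255,-21,-216,0,0.075],[255,-21,-216,0,0.075],[255,-21,-216,0,0.075],[255,-21,-216,0,0.075]]'
python3 - <<'E'
from h import *
o,R=st();p=np.array(o['tool_pos'])
print(np.round(R.T@(np.array([.4785,-.311,.0722])-p)*1000,1),np.arctan2(R[1,0],R[0,0]))
E
```

```text
t: 13.58
tool_pos: [0.4812, -0.0975, 0.151]
tool_rot: [-0.199, -3.135, 0.001]
contact_force: [-0.5, 0.1, -4.5]
opening: 0.0232
t: 14.5
tool_pos: [0.4758, -0.3107, 0.1515]
tool_rot: [-0.312, -3.125, -0.002]
contact_force: [-0.6, 0.4, -4.4]
opening: 0.0231
t 14.5 pos [ 0.4758 -0.3107  0.1515] F [-0.6  0.4 -4.4] op 0.0231 xax [-0.98   0.197  0.001] yax [0.197 0.98  0.001] zax [-0.001  0.001 -1.   ]
[-2.8  0.2 79.3] 2.942801851551013
```

```bash
python3 -m creep '[[255,-3,0,5,0],[255,-3,0,20,0],[255,-3,0,40,0],[255,-3,0,55,0],[255,-3,0,66,0],[255,-3,0,72,0],[255,-3,0,76,0],[255,-3,0,78,0],[255,-3,0,79.5,0],[255,-3,0,79.5,0],[255,-3,0,79.5,0]]'
python3 - <<'E'
from h import *
st();img('side','s4');cv2.imwrite('pics/s4c.png',cv2.resize(cv2.imread('pics/s4.png')[320:440,220:380],(640,480)))
E
```

```text
t: 15.42
tool_pos: [0.4794, -0.3132, 0.0737]
tool_rot: [0.313, 3.125, -0.001]
contact_force: [-0.2, -0.2, -3.9]
opening: 0.0233
t 15.42 pos [ 0.4794 -0.3132  0.0737] F [-0.2 -0.2 -3.9] op 0.0233 xax [-0.98   0.199 -0.001] yax [ 0.199  0.98  -0.001] zax [ 0.001 -0.001 -1.   ]
```

View pics/s4c.png

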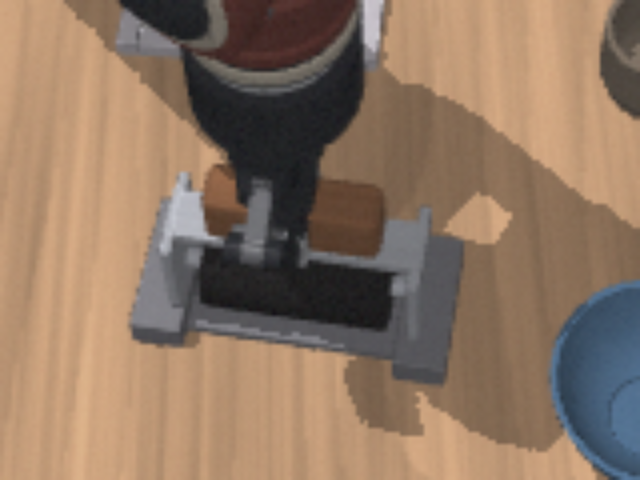

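```bash
python3 -m creep '[[255,0,0,1,0],[255,0,0,2,0],[255,0,0,2,0],[255,0,0,2,0]]' && python3 -m creep '[[0,0,0,0,0],[0,0,0,0,0],[0,0,0,0,0],[0,0,0,0,0],[0,0,0,0,0],[0,0,0,0,0],[0,0,0,0,0],[0,0,0,-10,0],[0,0,0,-30,0],[0,0,0,-65,0],[0,0,0,-105,0],[0,0,0,-145,0]]' && python3 -m creep '[[0,0,0,-20,0],[0,0,0,-30,0],[0,0,0,-30,0],[0,0,0,-30,0]]'
python3 - <<'E'
from h import *
st();cal=ctrl.calibration('wrist');img('wrist','w5')
for b in ctrl.boxes_of('wrist','roller_grip')[:1]: print(np.round(b['rect']),b['conf'])
img('top','t5')
for b in ctrl.outline_of('top','pot1_mid'):
  r=b['rect'];print(np.round(r),b['conf'],back('top',r[0]+r[2]/2,r[1]+r[3]/2,.024))
E
```

```text
t: 15.8
tool_pos: [0.4793, -0.3133, 0.0722]
tool_rot: [0.313, 3.125, -0.001]
contact_force: [-3.3, 1.1, 4.6]
opening: 0.0232
t: 16.8
tool_pos: [0.4784, -0.3123, 0.2174]
tool_rot: [-0.313, -3.125, -0.001]
contact_force: [1.1, -0.8, 0.3]
opening: 0.0852
t: 17.13
tool_pos: [0.4786, -0.3125, 0.2451]
tool_rot: [-0.313, -3.125, -0.001]
contact_force: [0.1, 0.1, -0.3]
opening: 0.085
t 17.13 pos [ 0.4786 -0.3125  0.2451] F [ 0.1  0.1 -0.3] op 0.085 xax [-0.98   0.199  0.001] yax [0.199 0.98  0.   ] zax [-0.001  0.    -1.   ]
[291. 132.  62. 165.] 0.91
[406. 189.  28.  34.] 0.7 [ 0.67005676 -0.19894892  0.024     ]
```

View pics/w5.png

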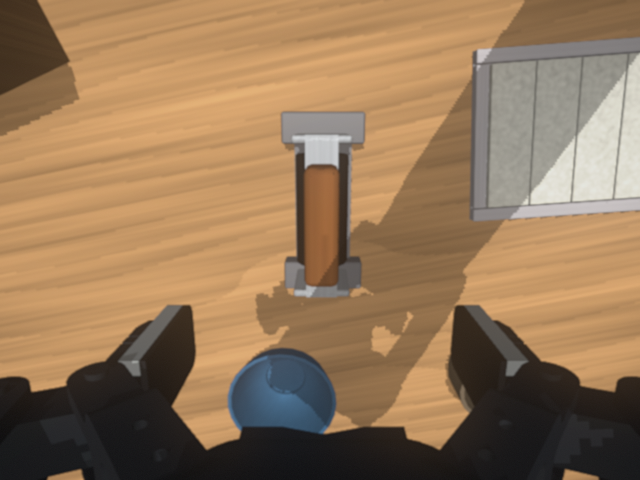

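View pics/t5.png

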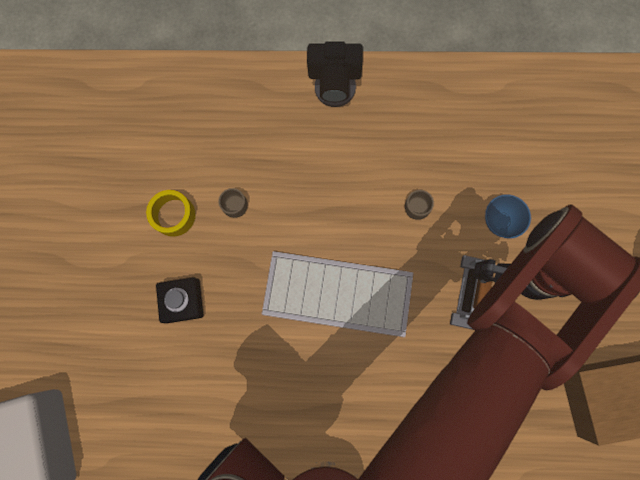

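```bash
python3 -m creep '[[0,0,-20,-10,0],[0,0,-50,-30,0],[0,0,-85,-50,0],[0,0,-120,-70,0],[0,0,-150,-80,0],[0,0,-170,-80,0],[0,0,-180,-80,0],[0,0,-180,-80,0],[0,0,-180,-80,0]]'
python3 - <<'E'
from h import *
print(back('top',640,265,.03),back('top',637,265,0))
st();img('wrist','w6')
for b in ctrl.outline_of('wrist','pot1_mid'): print(b['rect'],b['conf'])
E
```

```text
t: 18.08
tool_pos: [0.4429, -0.4884, 0.3236]
tool_rot: [-0.313, -3.124, -0.005]
contact_force: [0.6, -0.6, 0.6]
opening: 0.0853
[ 0.54559151 -0.66963307  0.03      ] [ 0.54983174 -0.68075109  0.        ]
t 18.08 pos [ 0.4429 -0.4884  0.3236] F [ 0.6 -0.6  0.6] op 0.0853 xax [-0.98   0.199  0.002] yax [0.199 0.98  0.003] zax [-0.002  0.003 -1.   ]
[579.4, 307.4, 57.0, 63.7] 0.97
[605.0, 65.6, 35.0, 139.3] 0.31
```

View pics/w6.png

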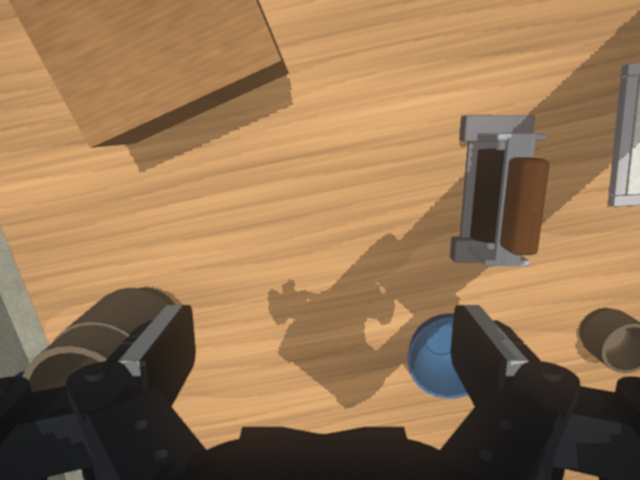

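```bash
python3 -m creep '[[0,-8,15,5,0],[0,-24,50,20,0],[0,-41,85,40,0],[0,-58,120,60,0],[0,-75,155,80,0],[0,-92,190,100,0],[0,-109,225,120,0],[0,-126,260,120,0],[0,-143,295,120,0],[0,-156,322,120,0],[0,-163,335,120,0],[0,-163,335,120,0]]' && python3 -m creep '[[0,0,0,0,0],[0,0,0,0,0],[0,0,0,0,0]]'
python3 - <<'E'
from h import *
o,R=st();cal=ctrl.calibration('wrist');img('wrist','w7')
for b in ctrl.outline_of('wrist','pot1_mid'):
  m=b['mask'].astype(np.uint8);r=b['rect'];(c,rad)=cv2.minEnclosingCircle(np.argwhere(m)[:,::-1].astype(np.float32))
  print(np.round(r),round(b['conf'],2),np.round(c),rad)
  # fit: project silhouette of pot, match bbox
  from scipy.optimize import least_squares
  th=np.linspace(0,2*np.pi,40);
  def f(x):
    P=np.array([proj('wrist',[x[0]+rr*np.cos(t),x[1]+rr*np.sin(t),h],cal) for rr,h in((.0275,0),(.03,.01),(.03,.048)) for t in th])
    a,bb=P.min(0),P.max(0);return [a[0]-r[0],a[1]-r[1],bb[0]-r[0]-r[2],bb[1]-r[1]-r[3]]
  s=least_squares(f,[.67,-.195],x_scale=.01,diff_step=1e-3);print(s.x,s.fun, np.round(R.T@(np.array([*s.x,.0])-o['tool_pos'])*1000,1))
E
```

```text
t: 19.18
tool_pos: [0.6707, -0.1888, 0.2056]
tool_rot: [-0.304, -3.127, -0.001]
contact_force: [-0.5, 0.4, -1.4]
opening: 0.0855
t: 19.43
tool_pos: [0.6686, -0.1944, 0.2059]
tool_rot: [-0.316, -3.125, 0.001]
contact_force: [0.3, 0.7, -0.2]
opening: 0.0858
t 19.43 pos [ 0.6686 -0.1944  0.2059] F [ 0.3  0.7 -0.2] op 0.0858 xax [-0.98  0.2   0.  ] yax [ 0.2   0.98 -0.  ] zax [-0. -0. -1.]
[280. 180.  81.  88.] 0.94 [324. 222.] 44.00605010986328
[ 0.67429501 -0.19745665] [-1.13385856  0.37477934  1.13112472 -0.3096388 ] [ -6.3  -1.7 205.9]
```

View pics/w7.png

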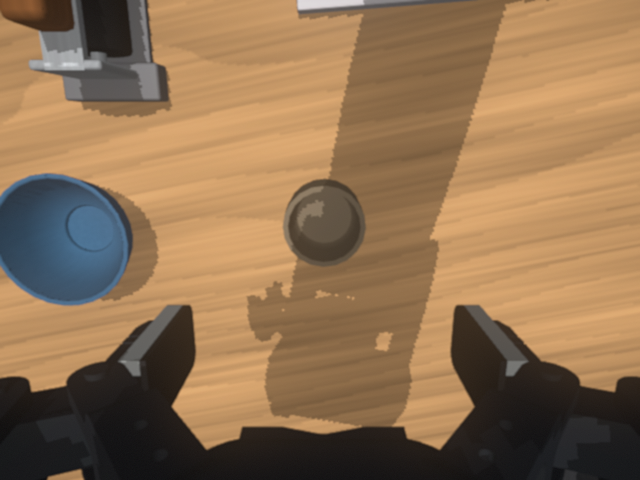

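```bash
python3 -m creep '[[0,-2,-1,10,0],[0,-5,-2,40,0],[0,-6,-2,75,0],[0,-6,-2,110,0],[0,-6,-2,140,0],[0,-6,-2,165,0],[0,-6,-2,180,0],[0,-6,-2,188,0],[0,-6,-2,190,0],[0,-6,-2,190,0],[0,-6,-2,190,0]]' 45 && python3 -m creep '[[255,0,0,0,0],[255,0,0,0,0],[255,0,0,0,0],[255,0,0,0,0],[255,0,0,0,0],[255,0,0,0,0],[255,0,0,0,0],[255,0,0,0,0]]' 45 && python3 -m creep '[[255,0,0,-5,0],[255,0,0,-20,0],[255,0,0,-45,0],[255,0,0,-70,0],[255,0,0,-80,0],[255,0,0,-80,0],[255,0,0,-80,0]]'
python3 - <<'E'
from h import *
o,R=st();p=np.array(o['tool_pos'])
c=np.array([.4715,-.0152]);L=np.array([.1245,.9922])
for s in(-.07,.07):
  t=c+s*L; print(t,np.round(R.T@(np.array([*t,.03])-p)*1000,1))
img('wrist')
for b in ctrl.boxes_of('wrist','pot1_mid'): print(np.round(b['rect']),b['conf'])
E
```

```text
t: 20.45
tool_pos: [0.6763, -0.197, 0.018]
tool_rot: [0.313, 3.123, -0.002]
contact_force: [-0.9, -0.0, -0.2]
opening: 0.0854
t: 21.12
tool_pos: [0.6763, -0.1968, 0.0181]
tool_rot: [0.313, 3.123, -0.001]
contact_force: [-0.2, 0.5, 6.3]
opening: 0.0585
t: 21.7
tool_pos: [0.675, -0.1964, 0.0963]
tool_rot: [0.313, 3.125, -0.0]
contact_force: [-0.6, -0.5, -2.1]
opening: 0.059
t 21.7 pos [ 0.675  -0.1964  0.0963] F [-0.6 -0.5 -2.1] op 0.059 xax [-0.98   0.198 -0.001] yax [ 0.198  0.98  -0.   ] zax [ 0.001 -0.    -1.   ]
[ 0.462785 -0.084654] [230.2  67.4  66.1]
[0.480215 0.054254] [240.7 207.   66. ]
[220. 220. 202. 212.] 0.67
```

```bash
python3 -m creep '[[255,10,3,0,0],[255,35,10,0,0],[255,70,20,0,0],[255,105,31,0,0],[255,140,41,0,0],[255,175,51,0,0],[255,205,60,0,0],[255,222,65,0,0],[255,230,67,0,0],[255,230,67,10,0],[255,230,67,25,0],[255,230,67,40,0]]' && python3 -m creep '[[255,0,0,8,0],[255,0,0,16,0],[255,0,0,21,0],[255,0,0,24,0],[255,0,0,25,0],[255,0,0,25,0],[255,0,0,25,0]]'
python3 - <<'E'
from h import *
st()
E
```

```text
t: 22.8
tool_pos: [0.4638, -0.0856, 0.0551]
tool_rot: [0.314, 3.124, -0.001]
contact_force: [0.1, -0.3, -2.2]
opening: 0.0587
t: 23.38
tool_pos: [0.4633, -0.0852, 0.0314]
tool_rot: [0.313, 3.125, -0.0]
contact_force: [-0.5, 0.5, -2.1]
opening: 0.0589
t 23.38 pos [ 0.4633 -0.0852  0.0314] F [-0.5  0.5 -2.1] op 0.0589 xax [-0.98   0.198 -0.001] yax [ 0.198  0.98  -0.   ] zax [ 0.001 -0.    -1.   ]
```

```bash
python3 -m creep '[[255,0,0,0.7,0],[255,0,0,1.2,0],[255,0,0,1.2,0]]' && python3 -m creep '[[0,0,0,0,0],[0,0,0,0,0],[0,0,0,0,0],[0,0,0,0,0],[0,0,0,0,0],[0,0,0,-5,0],[0,0,0,-20,0],[0,0,0,-50,0],[0,0,0,-85,0],[0,0,0,-120,0],[0,0,0,-150,0],[0,0,0,-170,0]]'
python3 - <<'E'
from h import *
o,R=st();p=np.array(o['tool_pos'])
img('top')
b=ctrl.boxes_of('top','pot1_mid')
for x in b: r=x['rect'];print(np.round(r),x['conf'],back('top',r[0]+r[2]/2,r[1]+r[3]/2,.03))
print(np.round(R.T@(np.array([.671,.22,.2])-p)*1000,1))
E
```

```text
t: 23.63
tool_pos: [0.4631, -0.0851, 0.03]
tool_rot: [0.313, 3.125, -0.0]
contact_force: [0.6, -0.1, -1.4]
opening: 0.0586
t: 24.63
tool_pos: [0.464, -0.0854, 0.2041]
tool_rot: [0.313, 3.121, -0.002]
contact_force: [1.4, 0.7, 0.6]
opening: 0.0858
t 24.63 pos [ 0.464  -0.0854  0.2041] F [1.4 0.7 0.6] op 0.0858 xax [-0.98   0.198 -0.005] yax [ 0.198  0.98  -0.001] zax [ 0.005 -0.002 -1.   ]
[361. 293.  18.  20.] 0.55 [ 0.4497453  -0.08589021  0.03      ]
[-142.3  340.4    4.6]
```

```bash
python3 -m creep '[[0,-7,16,0,0],[0,-20,49,0,0],[0,-35,84,0,0],[0,-50,119,0,0],[0,-64,154,0,0],[0,-79,189,0,0],[0,-94,225,0,0],[0,-108,260,0,0],[0,-123,295,0,0],[0,-135,323,0,0],[0,-142,340,0,0],[0,-142,340,0,0]]' && python3 -m creep '[[0,0,0,0,0],[0,0,0,0,0],[0,0,0,0,0]]'
cat > pf.py <<'E'
from h import *
from scipy.optimize import least_squares
def fit(z0=0,x0=None):
  o,R=st();cal=ctrl.calibration('wrist');img('wrist','wl%d'%(o['t']*10))
  th=np.linspace(0,2*np.pi,40)
  for b in ctrl.outline_of('wrist','pot1_mid'):
    r=b['rect']
    def f(x):
      P=np.array([proj('wrist',[x[0]+rr*np.cos(t),x[1]+rr*np.sin(t),h+z0],cal) for rr,h in((.0275,0),(.03,.01),(.03,.048)) for t in th])
      a,bb=P.min(0),P.max(0);return [a[0]-r[0],a[1]-r[1],bb[0]-r[0]-r[2],bb[1]-r[1]-r[3]]
    s=least_squares(f,o['tool_pos'][:2],x_scale=.01,diff_step=1e-3)
    print(np.round(r),round(b['conf'],2),np.round(s.x,4),np.round(s.fun,1),'shift',np.round(R.T@(np.array([*s.x,.018+z0])-o['tool_pos'])*1000,1))
E
python3 -c "
from pf import *
fit()"
```

```text
t: 25.73
tool_pos: [0.6698, 0.223, 0.1973]
tool_rot: [-0.308, -3.124, -0.0]
contact_force: [-1.1, -0.0, -0.0]
opening: 0.0851
t: 25.98
tool_pos: [0.6688, 0.2189, 0.199]
tool_rot: [-0.315, -3.125, 0.001]
contact_force: [-0.2, 0.4, -0.5]
opening: 0.0856
t 25.98 pos [0.6688 0.2189 0.199 ] F [-0.2  0.4 -0.5] op 0.0856 xax [-0.98   0.2    0.001] yax [ 0.2    0.98  -0.001] zax [-0.001 -0.001 -1.   ]
```

```bash
python3 -c "
from pf import *
fit()
img('top','t8')
for x in ctrl.boxes_of('top','pot1_mid'): r=x['rect'];print(np.round(r),x['conf'],back('top',r[0]+r[2]/2,r[1]+r[3]/2,.024))
"; ls pics; python3 -c "
import cv2,glob,numpy as np
a=cv2.imread('pics/wl260.png') if cv2.imread('pics/wl260.png') is not None else cv2.imread('pics/wl259.png')
b=cv2.imread('pics/t8.png')
cv2.imwrite('pics/c8.png',np.hstack([cv2.resize(a,(400,300)),cv2.resize(b[150:390,120:440],(400,300))]))"
```

```text
t 26.08 pos [0.669  0.219  0.1996] F [-0.5  0.2  0.2] op 0.0853 xax [-0.98  0.2   0.  ] yax [ 0.2   0.98 -0.  ] zax [-0. -0. -1.]
[360. 283.  25.  30.] 0.62 [ 0.46101679 -0.09251872  0.024     ]
s2.png
s2c.png
s3.png
s3c.png
s4.png
s4c.png
side0.png
t5.png
t8.png
top0.png
top0z.png
w1.png
w2.png
w5.png
w6.png
w7.png
wl259.png
wl260.png
```

View pics/c8.png

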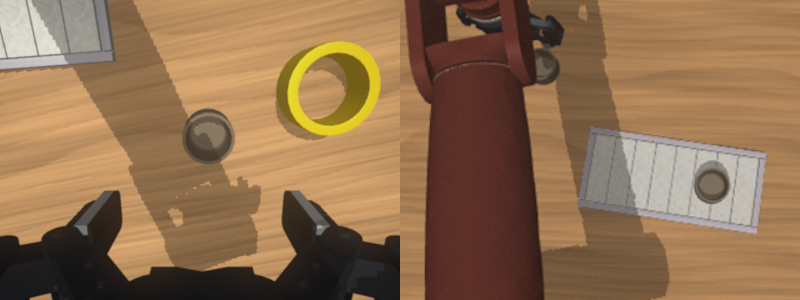

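Run:
```python
from pf import *
class F: pass
r=[291,174,85,88]
ctrl_out=[{'rect':r,'conf':1}]
o,R=st();cal=ctrl.calibration('wrist');th=np.linspace(0,2*np.pi,40)
def f(x):
  P=np.array([proj('wrist',[x[0]+rr*np.cos(t),x[1]+rr*np.sin(t),h],cal) for rr,h in((.0275,0),(.03,.01),(.03,.048)) for t in th])
  a,b=P.min(0),P.max(0);return [a[0]-r[0],a[1]-r[1],b[0]-r[0]-r[2],b[1]-r[1]-r[3]]
s=least_squares(f,o['tool_pos'][:2],x_scale=.01,diff_step=1e-3);print(s.x,s.fun,np.round(R.T@(np.array([*s.x,.018])-o['tool_pos'])*1000,1))
```

```text
t 26.28 pos [0.6693 0.2195 0.1999] F [ 0.4  0.1 -0.7] op 0.0855 xax [-0.98   0.199 -0.   ] yax [0.199 0.98  0.   ] zax [ 0.  0. -1.]
[0.6711224  0.22655618] [ 0.04100213 -0.47654903 -0.04096912  0.46908734] [ -0.3   7.2 181.9]
```

```bash
python3 -m creep '[[0,0,3,10,0],[0,0,7,40,0],[0,0,7,75,0],[0,0,7,110,0],[0,0,7,140,0],[0,0,7,163,0],[0,0,7,175,0],[0,0,7,180,0],[0,0,7,182,0],[0,0,7,182,0],[0,0,7,182,0]]' 45 && python3 -m creep '[[255,0,0,0,0],[255,0,0,0,0],[255,0,0,0,0],[255,0,0,0,0],[255,0,0,0,0],[255,0,0,0,0],[255,0,0,0,0],[255,0,0,0,0]]' 45 && python3 -m creep '[[255,0,0,-5,0],[255,0,0,-20,0],[255,0,0,-45,0],[255,0,0,-70,0],[255,0,0,-80,0],[255,0,0,-80,0],[255,0,0,-80,0]]'
python3 - <<'E'
from h import *
o,R=st();p=np.array(o['tool_pos'])
print(np.round(R.T@(np.array([.480,.054,.03])-p)*1000,1))
E
```

```text
t: 27.2
tool_pos: [0.6724, 0.2273, 0.0199]
tool_rot: [0.313, 3.122, 0.002]
contact_force: [0.7, -0.3, -0.6]
opening: 0.0855
t: 27.87
tool_pos: [0.6721, 0.2272, 0.0197]
tool_rot: [0.313, 3.123, 0.001]
contact_force: [-1.0, 0.0, 6.6]
opening: 0.0587
t: 28.45
tool_pos: [0.6708, 0.2269, 0.0979]
tool_rot: [0.313, 3.125, 0.0]
contact_force: [-0.7, -0.4, -2.3]
opening: 0.0584
t 28.45 pos [0.6708 0.2269 0.0979] F [-0.7 -0.4 -2.3] op 0.0584 xax [-0.98   0.198 -0.001] yax [0.198 0.98  0.   ] zax [ 0.001  0.    -1.   ]
[ 152.8 -207.4   67.8]
```

```bash
python3 -m creep '[[255,8,-10,0,0],[255,25,-34,0,0],[255,45,-61,0,0],[255,66,-90,0,0],[255,87,-118,0,0],[255,108,-146,0,0],[255,128,-173,0,0],[255,144,-195,0,0],[255,153,-207,0,0],[255,153,-207,10,0],[255,153,-207,25,0],[255,153,-207,40,0]]' && python3 -m creep '[[255,0,0,8,0],[255,0,0,16,0],[255,0,0,21,0],[255,0,0,24,0],[255,0,0,25,0],[255,0,0,25,0],[255,0,0,25,0]]'
```

```text
t: 29.45
tool_pos: [0.4789, 0.0544, 0.0557]
tool_rot: [-0.314, -3.125, -0.0]
contact_force: [1.1, 0.3, -2.8]
opening: 0.0585
t: 30.03
tool_pos: [0.4803, 0.0544, 0.0332]
tool_rot: [0.313, 3.125, 0.0]
contact_force: [-0.1, 0.1, -2.5]
opening: 0.059
```

```bash
python3 -m creep '[[255,0,0,0.8,0],[255,0,0,1.5,0],[255,0,0,1.5,0]]' && python3 -m creep '[[0,0,0,0,0],[0,0,0,0,0],[0,0,0,0,0],[0,0,0,0,0],[0,0,0,0,0],[0,0,0,-5,0],[0,0,0,-20,0],[0,0,0,-50,0],[0,0,0,-85,0],[0,0,0,-120,0],[0,0,0,-150,0],[0,0,0,-170,0]]' && python3 -m creep '[[255,5,14,0,0],[255,14,44,0,0],[255,26,80,0,0],[255,39,118,0,0],[255,52,157,0,0],[255,64,196,0,0],[255,76,230,0,0],[255,83,255,0,0],[255,87,265,0,0],[255,87,265,0,0],[255,87,265,0,0],[255,87,265,0,0]]'
python3 - <<'E'
from h import *
o,R=st();img('wrist','w9');img('side','s9')
print('mark',[np.round(proj('wrist',[.4473,.3313,.067]))])
for n in('pot1_mid','roller_grip','tape'):
  for b in ctrl.boxes_of('side',n): print(n,np.round(b['rect']),round(b['conf'],2))
a=cv2.imread('pics/w9.png');b=cv2.imread('pics/s9.png')
cv2.imwrite('pics/c9.png',np.hstack([cv2.resize(a,(400,300)),cv2.resize(b[150:450,220:540],(400,375))[:300]]))
E
```

```text
t: 30.28
tool_pos: [0.4803, 0.0544, 0.0316]
tool_rot: [0.313, 3.125, 0.0]
contact_force: [-0.5, 0.4, -1.5]
opening: 0.0588
t: 31.28
tool_pos: [0.481, 0.0544, 0.2056]
tool_rot: [0.313, 3.121, 0.001]
contact_force: [0.3, -0.3, 0.7]
opening: 0.0853
t: 32.28
tool_pos: [0.4473, 0.3302, 0.2011]
tool_rot: [0.315, 3.126, -0.001]
contact_force: [-0.2, 0.2, 0.5]
opening: 0.0002
t 32.28 pos [0.4473 0.3302 0.2011] F [-0.2  0.2  0.5] op 0.0002 xax [-0.98  0.2  -0.  ] yax [ 0.2    0.98  -0.001] zax [-0.    -0.001 -1.   ]
mark [array([325., 227.])]
pot1_mid [270. 276.  29.  35.] 0.69
pot1_mid [258. 299.  53.  15.] 0.63
roller_grip [258. 362.  74.  45.] 0.6
tape [336. 151.  31.  32.] 0.57
tape [272. 165.  15.  11.] 0.18
```

View pics/c9.png

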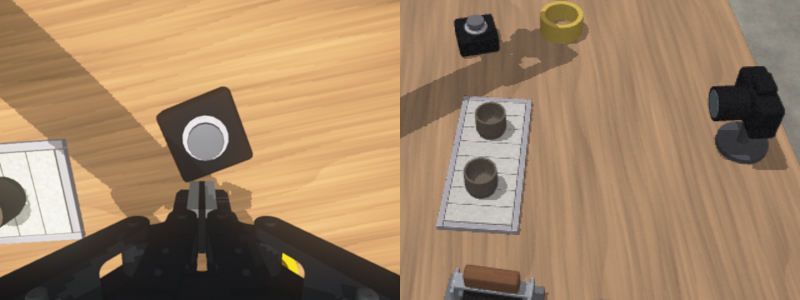

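```bash
python3 -m creep '[[255,0,1,10,0],[255,0,3,35,0],[255,0,3,65,0],[255,0,3,90,0],[255,0,3,110,0],[255,0,3,122,0],[255,0,3,128,0],[255,0,3,130,0],[255,0,3,130,0],[255,0,3,130,0]]' && python3 -m creep '[[255,0,0,1,0],[255,0,0,2,0],[255,0,0,3,0],[255,0,0,4,0],[255,0,0,5,0],[255,0,0,5,0],[255,0,0,5,0]]'
python3 - <<'E'
from pf import *
st();img('top','t10')
for n in ('pot1_mid','roller_grip'):
 for x in ctrl.boxes_of('top',n): r=x['rect'];print(n,np.round(r),x['conf'],back('top',r[0]+r[2]/2,r[1]+r[3]/2,.036))
E
```

```text
t: 33.37
tool_pos: [0.4487, 0.3348, 0.0726]
tool_rot: [0.313, 3.124, 0.002]
contact_force: [-0.4, 0.2, -0.6]
opening: -0.0
t: 33.95
tool_pos: [0.4478, 0.3344, 0.0663]
tool_rot: [0.313, 3.126, 0.0]
contact_force: [-0.5, -0.0, 0.4]
opening: -0.0001
t 33.95 pos [0.4478 0.3344 0.0663] F [-0.5 -0.   0.4] op -0.0001 xax [-0.98   0.198 -0.   ] yax [0.198 0.98  0.   ] zax [ 0.  0. -1.]
pot1_mid [359. 285.  28.  29.] 0.87 [ 0.45697903 -0.09280496  0.036     ]
pot1_mid [385. 275.  24.  55.] 0.34 [ 0.45275279 -0.1439733   0.036     ]
roller_grip [462. 259.  36.  66.] 0.7 [ 0.48018776 -0.32363995  0.036     ]
roller_grip [264. 252. 144.  82.] 0.27 [ 0.47011332 -0.01237098  0.036     ]
```

```bash
python3 -m creep '[[255,0,0,1,0],[255,0,0,2,0],[255,0,0,3,0],[255,0,0,4,0],[255,0,0,4,0],[255,0,0,4,0]]' && python3 -m creep '[[255,0,0,0.5,0],[255,0,0,1,0],[255,0,0,1,0],[255,0,0,1,0]]'
cat > df.py <<'E'
from h import *
a=cv2.imread('pics/s9.png').astype(int);n='d%d'%(ctrl.get_obs()['t']*10);b=img('side',n)[:,:,::-1].astype(int)
d=np.abs(a-b).max(2)>40
print('pots diff',d[225:340,245:330].sum(),'roller',d[355:415,245:345].sum(),'bowl',d[385:450,350:415].sum(),'tape',d[145:190,325:372].sum(),'bench right',d[190:360,330:420].sum())
E
python3 df.py
```

```text
t: 34.6
tool_pos: [0.4479, 0.3344, 0.0623]
tool_rot: [0.313, 3.126, 0.0]
contact_force: [0.0, -0.2, 1.5]
opening: -0.0001
t: 34.93
tool_pos: [0.4479, 0.3344, 0.0618]
tool_rot: [0.313, 3.126, 0.0]
contact_force: [-0.7, -0.7, 6.2]
opening: 0.0002
pots diff 126 roller 0 bowl 0 tape 174 bench right 300
```

```bash
python3 -m creep '[[255,0,0,0,0],[255,0,0,0,0],[255,0,0,0,0],[255,0,0,0,0],[255,0,0,0,0],[255,0,0,0,0],[255,0,0,0,0],[255,0,0,0,0],[255,0,0,0,0],[255,0,0,0,0],[255,0,0,0,0],[255,0,0,0,0]]'; python3 df.py
python3 - <<'E'
from h import *
import glob
f=sorted(glob.glob('pics/d*.png'))[-1]
b=cv2.imread(f);t=img('top','t11')[:,:,::-1]
cv2.imwrite('pics/c11.png',np.hstack([cv2.resize(b[140:420,230:430],(400,560)),cv2.resize(t[180:350,220:420],(400,340),interpolation=cv2.INTER_CUBIC)[:,:].repeat(1,0) if 0 else cv2.resize(t[170:400,240:404],(400,560))]))
E
```

```text
t: 35.98
tool_pos: [0.4479, 0.3344, 0.0618]
tool_rot: [0.313, 3.126, 0.0]
contact_force: [-0.6, -0.6, 5.8]
opening: 0.0002
pots diff 126 roller 0 bowl 0 tape 176 bench right 300
```

View pics/c11.png

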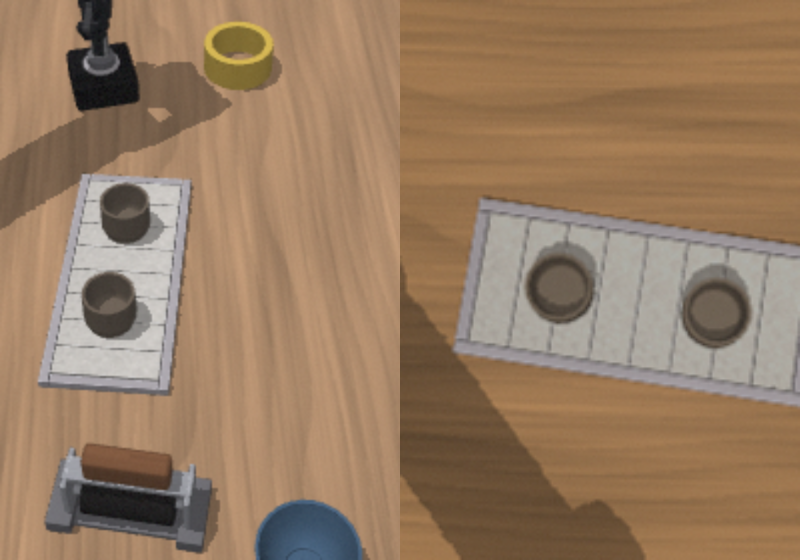

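```bash
python3 -c "
from h import *
c=np.array([.4715,-.0152]);L=np.array([.1245,.9922])
for p in((305.6,287),(369.6,297.3)):
  d=back('top',*p,.058)[:2]-c;print('along',d@L,'across',d@[L[1],-L[0]])"
python3 -m creep '[[255,0,0,1.5,0],[255,0,0,3,0],[255,0,0,4.5,0],[255,0,0,5.5,0],[255,0,0,6,0],[255,0,0,6,0],[255,0,0,6,0]]' && python3 -m creep '[[255,0,0,-3,0],[255,0,0,-8,0],[255,0,0,-15,0],[255,0,0,-35,0],[255,0,0,-60,0],[255,0,0,-90,0],[255,0,0,-115,0],[255,0,0,-130,0],[255,0,0,-130,0],[255,0,0,-130,0],[255,0,0,-130,0],[255,0,0,-130,0]]'; python3 df.py
```

```text
along 0.06850292120200861 across -0.0002567937493790238
along -0.06954484904187494 across -0.002001086511121348
t: 36.67
tool_pos: [0.448, 0.3345, 0.0577]
tool_rot: [-0.313, -3.126, 0.001]
contact_force: [-5.7, -4.0, 15.6]
opening: -0.0001
t: 37.67
tool_pos: [0.4465, 0.3336, 0.1825]
tool_rot: [-0.313, -3.122, 0.004]
contact_force: [-0.1, 0.5, -0.2]
opening: -0.0001
pots diff 31 roller 0 bowl 0 tape 20 bench right 82
```

Run:
```python
from h import *
b=img('side','fin')[:,:,::-1]
cv2.imwrite('pics/finc.png',cv2.resize(b[130:440,220:430],(480,708))[:600] if 0 else cv2.resize(b[130:440,220:430],(400,590)))
st()
```

```text
t 37.77 pos [0.4468 0.3338 0.183 ] F [-0.2 -0.1 -0.2] op 0.0002 xax [-0.98   0.199  0.003] yax [ 0.199  0.98  -0.002] zax [-0.003 -0.002 -1.   ]
```

View pics/finc.png

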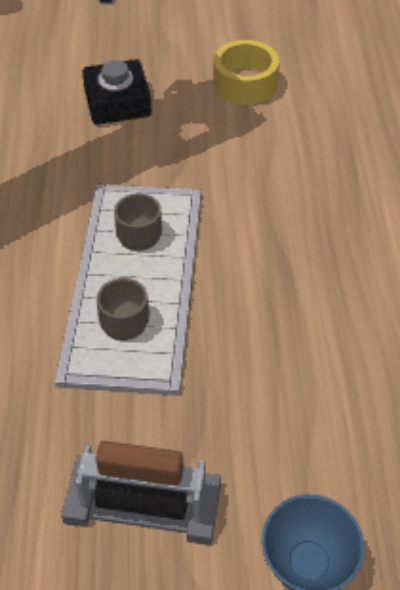

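The final picture shows both pots upright on the sheet at (138,222) and (123,308). The roller is in its rest at (140,480), the key is up, and the bowl and tape have not moved.

```bash
python3 -c "
from station import ctrl
print(ctrl.finish_job())"
```

```text
the job is handed in; nothing more can be done
None
```

The catalogue picture is taken and the job is handed in at about t = 38 s; the system gave no verdict.

- **Sheet:** I rolled it end to end with about 17–22 N. The roller stayed at the flush height all along, 4 mm below first contact.
- **Roller:** It is back upright in its rest, and the wrist picture showed it sitting as it was at the start.
- **Pots:** Only two pots were there; the other brown objects at the bench edges are too large to be pots. Both stand upright on the middle line, 2 mm off it or less, about 138 mm apart.
- **Release:** I held it at its first click for over a second (about 6 N, tool tip at 61.8 mm). I then pressed it fully down (57.7 mm, 15.6 N) and let go.

**Last checks:** The final side picture and image comparison showed the pots, roller, bowl and tape unmoved, the key up and the arm clear.

**What did not agree:**
- The detector never found the left pot in the wrist picture, so I measured it by eye from that picture.
- Slat and key positions are inferred from tool height and force, because the joints cannot be read.
- The first-click force was close to the roughly 6 N at which the second stage starts. The steady tool height suggests that stage had not begun to move.

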